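Clip the red quick coupler into the bench snap hook

TASK

Take the red quick coupler from the turntable and push its steel eye against the sprung brass gate of the snap hook until the eye passes inside and the gate snaps shut through it. Leave the coupler hanging in the closed hook.

Things in the scene. Friction and masses are not known exactly. Their poses are not given: they have to be found in the camera images.
- coupler_tab (a point): Centre of the red thumb tab atop the red quick coupler: grip it across its 10 mm thickness, along y (30 mm along x, 44 mm tall in z). The coupler, 150 g, stands on the white turntable (top 28 mm above bench) by a brass elbow, grey tee and zinc union; this point is 105 mm above its underside. Below the tab: eye, then red body 40 mm wide, 40 mm tall. Same either way round (half turn about z).
- coupler_eye (a point): Centre of the coupler's steel eye, 39 mm under the tab's centre, 66 mm above the underside. The eye is an upright oval of 6 mm bar in this frame's x-z plane (z up): outside 64 mm long in x, 38 mm high; opening 52 by 26 mm. Keep fingertips at least 15 mm above this point to clear the hook. To hang, the eye's centre goes back over the gate and 10 mm down, its upper bar resting on the gate.
- hook_mouth (a point): Point on the closed gate to push at. The fixed hook is a level loop of 8 mm steel bar 140 mm above the bench, on a dark post with blue foot. x points level into the loop (58 mm deep), y along the gate to its free end, z up. Gate pivot 33 mm off at -y; nose bar begins 11 mm off at +y. Push the eye level, in this x-z plane, within 7 mm in y, until its centre is 18 mm (at most 23) past here in x.
- hook_gate (a joint): Angle of the sprung gate, a brass 7 mm round bar, about its upright pivot, rad: 0 closed against the hook's nose, growing as it swings inward into the loop, at most 1.25. Pushing it open takes 1 to 3 N. The eye's end slips past the gate's free end when the eye's centre is about 0 to 14 mm beyond hook_mouth in x; the gate then springs shut through the eye.
Things that resemble listed ones, but are neither listed nor needed, are in the scene too. Of the things that look like the part that bears coupler_tab, the smallest one is meant.

How it is judged:
By the outcome, as a careful person would: the job done as asked, in the order asked, and still so for the second after the job is handed in, with the robot touching nothing.
It also fails if it takes over 45 s, if anything falls off the work surface, if the arm or the gripper's body presses on something with over 40 N, if the wrist force passes 120 N, or if a joint passes its speed limit or range.

ROBOT

A 6-joint arm with a two-finger parallel gripper is mounted at the origin on the work surface. World frame = base frame: x ahead of the robot, y to its left, z up, the work surface at z = 0. Lengths are in m, angles in rad, forces in N, time in s.
With the tool pointing down it reaches from about 0.225 to 0.875 m from the base axis. Payload 3.4 kg.
Tool frame: the origin (TCP) lies at the very end of the fingers, on their centre line; the grasp point (between the pads) lies 19 mm behind it (grasp_offset is the distance from the TCP to the grasp point, in m); y points along the fingers, z is the direction in which the jaws open and shut, and the axes are right-handed (so a half turn about y gives the same grasp; the last joint's range is limited). The gripper opens to 85 mm and grips with 20 to 120 N. Pads are 22 mm wide; open, the fingers measure 114 mm over their backs; the gripper's body (76 mm by 85 mm) begins 54 mm behind the grasp point. The pads swing forward as they close: fully open they stand 13 mm farther back than shut.
Start: joints at [-1.367, 0.276, 1.505, -0, 1.361, -0.121], TCP at [0.183, -0.545, 0.231] pointing down, gripper open.
Joint ranges: [-2.89, 2.89], [-0.75, 2.08], [0.22, 2.7], [-1.18, 4.32], [0.11, 2.71], [-2.7, 2.7]. Speed limits (rad/s): [2.57, 2.57, 3.14, 3.14, 3.14, 3.14].

INTERFACE

Orientations are given as a unit quaternion [w, x, y, z].
In Python, from rig import get_state, get_image, sign_off, grasp_offset gives the robot as it stands.
- The arm moves only by the shell command python3 -m jog 'ROWS' [FORCE]. ROWS is JSON, one flat list of numbers, 7 for each row, row after row: the closure in counts, from 0 (fully open) to 255 (shut), then the shift along the tool's x, y, z in cm, then the turn, a rotation vector about the tool's x, y, z in units of 8 degrees (1.0 is 8 degrees). In form: [jaw, tx, ty, tz, rx, ry, rz, jaw, tx, ty, tz, rx, ry, rz, ...]. A call has 1 to 12 rows; each row is the pose to reach, as a shift and turn from the pose commanded when the call began, along the tool's axes at that moment; what a row does not reach only later rows make up. A row lasts 1/8 s, in which the tool goes at most 62.5 mm and 10.7 degrees, less where a joint would pass 70% of its speed; a pose out of reach is approached as far as the arm can. A call with a gripper value outside its range is refused whole. The fingers move at their own pace and stop on an object; FORCE is the grip in N (left out, the last holds). Time passes only in rows, so rows that repeat a pose let the fingers close. It gives the time, the measured TCP pose, the force and the opening at its end, in the units of the state.
- get_state(): the state, without advancing time (a new reading comes with each control period).
- get_image(name): name is "scene" or "top"; returns a dict with "color" (384x512x3 uint8, blue, green, red), "mtx" (3x3 intrinsics, pixels), "R" (3x3) and "t" (3): a world point X has camera coordinates R X + t. Camera axes: x right, y down, z forward; pixel columns grow to the right and rows downward; lengths in m; the calibration is good to about 2 mm. A picture is of the moment at which its call begins. There is no depth.
- sign_off(): hands the job in, once; it reports no verdict.
The state is a dict: "clock": time; "qpos": joint angles; "qd": joint speeds; "effort": joint torques, N m; "position": TCP position; "ee_rot": TCP orientation; "contact_force": force on the tool from outside, world axes, zero at the start; "moment": the same for the moment, N m; "width": finger opening in m.
Only numpy, scipy, OpenCV 4.12 (cv2) and the standard library are available. Lean on these libraries where they do the work, as an engineer would, in place of code of your own. Each camera call takes 0.05 s, during which the arm holds its last target.

## Working session

There is one attempt and no reset: what is moved stays moved. The work goes in short steps, Python scripts to look and compute and a shell command to move; the robot and the scene stay as the last step left them, time stands still between calls to the robot, and variables do not carry over. Pictures are saved under pics/ and viewed, and the job is handed in when it is done.

```bash
ls; mkdir -p pics; python3 - <<'E'
from rig import *
import cv2
print(get_state(), grasp_offset)
for n in ("scene","top"):
    d=get_image(n); cv2.imwrite(f"pics/{n}0.png",d["color"]); print(n,d["mtx"],d["R"],d["t"])
E
```

```text
pics
{'clock': 0.0, 'qpos': array([-1.36701418e+00,  2.76582374e-01,  1.50612632e+00,  3.39500552e-05,
        1.36072573e+00, -1.21001823e-01]), 'qd': array([ 0.0005245 , -0.00061542,  0.00062046, -0.0001541 , -0.00175948,
       -0.00032362]), 'effort': array([ 2.08947880e-03, -4.16779125e+01, -2.45807594e+01, -6.38481310e-05,
        1.08723115e-02, -1.24965911e-05]), 'position': array([ 0.18338137, -0.54440991,  0.23044964]), 'ee_rot': array([ 0.1143067 , -0.11433713,  0.69845484, -0.69715266]), 'contact_force': array([0.59028746, 0.15910539, 0.1113465 ]), 'moment': array([ 0.0115851 , -0.03194563, -0.02388727]), 'width': 0.08535595469060969} 0.0187
scene [[470.84225945   0.         253.23724445]
 [  0.         470.84225945 189.46129092]
 [  0.           0.           1.        ]] [[ 0.27578135  0.96111197 -0.01443676]
 [ 0.59121943 -0.18144837 -0.78583463]
 [-0.7578946   0.20818324 -0.61826815]] [-0.18281569 -0.16707624  1.76286487]
top [[383.73870206   0.         259.73290855]
 [  0.         383.73870206 189.40321315]
 [  0.           0.           1.        ]] [[ 0.0279045  -0.99958082 -0.00771572]
 [-0.99606499 -0.02715516 -0.08436306]
 [ 0.08411818  0.01003947 -0.99640521]] [0.05989384 0.45917747 1.05502715]
```

View pics/scene0.png

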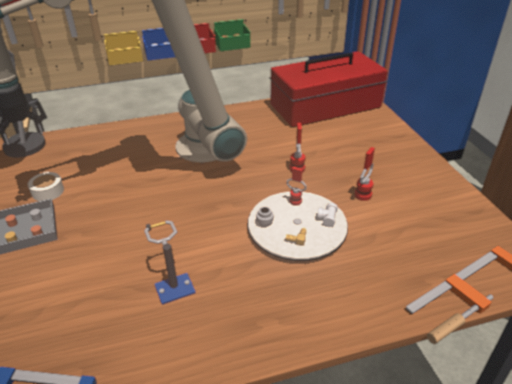

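View pics/top0.png

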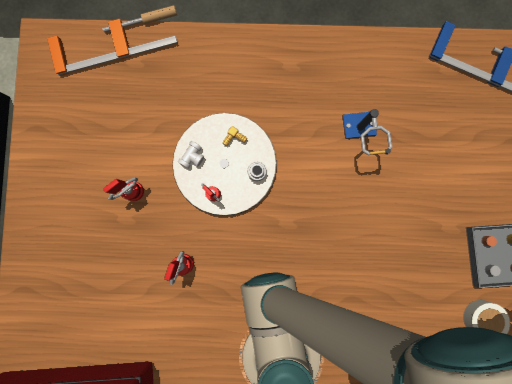

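```bash
python3 - <<'E'
import cv2,numpy as np
s=cv2.imread("pics/scene0.png");t=cv2.imread("pics/top0.png")
def z(im,x,y,w,h,k): return cv2.resize(im[y:y+h,x:x+w],None,fx=k,fy=k,interpolation=cv2.INTER_CUBIC)
cv2.imwrite("pics/c1.png",np.hstack([z(s,265,110,60,100,6)[:600],z(s,140,210,70,100,6)[:600]][:2]))
cv2.imwrite("pics/c2.png",np.hstack([z(t,180,165,60,50,6),z(t,335,100,70,80,6)[100:400]]))
cv2.imwrite("pics/c3.png",z(t,335,100,70,80,7))
E
```

```text
(no output)
```

View pics/c1.png

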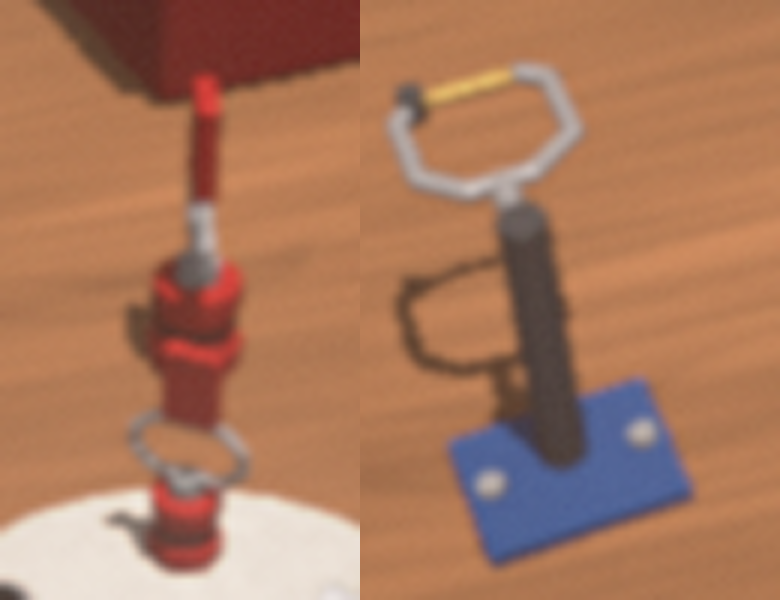

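View pics/c2.png

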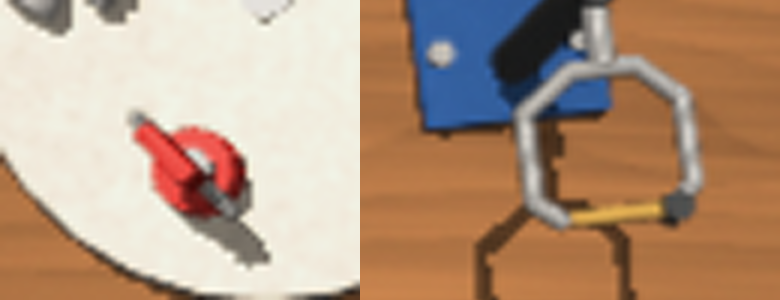

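View pics/c3.png

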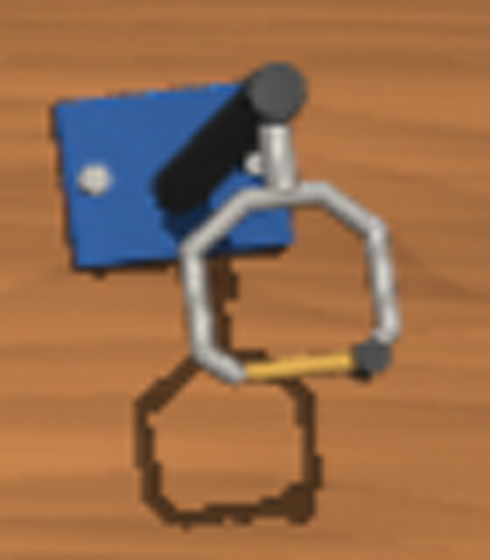

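```bash
cat > h.py <<'E'
import numpy as np,cv2
from rig import *
def tri(obs):
    # obs list of (cam dict,u,v): linear least squares
    A=[];b=[]
    for d,u,v in obs:
        P=d["mtx"]@np.c_[d["R"],d["t"]]
        for r,k in((0,u),(1,v)):
            w=P[r]-k*P[2];n=np.linalg.norm(w[:3]);A.append(w[:3]/n);b.append(-w[3]/n)
    X,*_=np.linalg.lstsq(np.array(A),np.array(b),rcond=None);return X,np.array(A)@X-b
def onz(d,u,v,z):
    r=d["R"].T@np.linalg.solve(d["mtx"],[u,v,1]);c=-d["R"].T@d["t"];return c+r*(z-c[2])/r[2]
def proj(d,X):
    X=np.atleast_2d(X);c=X@d["R"].T+d["t"];p=c@d["mtx"].T;return p[:,:2]/p[:,2:]
def coupler(c,yaw):
    "c=eye centre; returns polylines"
    x=np.array([np.cos(yaw),np.sin(yaw),0]);y=np.array([-x[1],x[0],0]);z=np.array([0,0,1.])
    L=[]
    for a,b in((32,19),(26,13)):
        t=np.linspace(0,2*np.pi,41);L.append(c+1e-3*(a*np.cos(t)[:,None]*x+b*np.sin(t)[:,None]*z))
    for s in(-5,5):
        L.append(c+1e-3*np.array([[u*1 for u in (i*15*x+s*y+(39+j*22)*z)] for i,j in((-1,-1),(1,-1),(1,1),(-1,1),(-1,-1))]))
    return L
def overlay(d,Ls,box,k,fn,cols=None):
    x0,y0,w,h=box
    im=cv2.resize(d["color"][y0:y0+h,x0:x0+w],None,fx=k,fy=k,interpolation=cv2.INTER_CUBIC)
    for L in Ls:
        p=(proj(d,L)-[x0,y0]+.5)*k-.5
        cv2.polylines(im,[np.round(p).astype(int)],False,(255,255,0),1)
    cv2.imwrite(fn,im)
E
python3 - <<'E'
from h import *
S=get_image("scene");T=get_image("top")
f=lambda c,k,x0,y0:((c[0]+.5)/k-.5+x0,(c[1]+.5)/k-.5+y0)
for n,t,s in(("pivot",(372,356),(50,97)),("border",(241,371),(155,72))):
    ut=f(t,7,335,100);us=f(s,6,140,210)
    print(n,tri([(T,*ut),(S,*us)]),onz(T,*ut,.14),onz(S,*us,.14))
# tab top in top view; body base
print(onz(T,*f((170,155),6,180,165),.155), onz(S,*f((192,395),6,265,110),.133),onz(S,*f((188,450),6,265,110),.094))
for n in ((135,118),(235,215)): print(onz(T,*f(n,6,180,165),.094))
E
```

```text
pivot (array([ 0.55315118, -0.24596869,  0.14205606]), array([0.00070871, 0.00015055, 0.00071257, 0.00011444])) [ 0.55368867 -0.24588931  0.14      ] [ 0.55041099 -0.24671601  0.14      ]
border (array([ 0.54700479, -0.2004841 ,  0.13909518]), array([0.00096923, 0.00021748, 0.00098132, 0.00012554])) [ 0.54702782 -0.19922958  0.14      ] [ 0.54756467 -0.20144026  0.14      ]
[0.43997626 0.19792989 0.155     ] [0.4496976  0.19540563 0.133     ] [0.44340371 0.1973543  0.094     ]
[0.46047235 0.22269326 0.094     ]
[0.41942031 0.1775779  0.094     ]
```

```bash
python3 - <<'E'
from h import *
from scipy.spatial.transform import Rotation as R
S=get_image("scene");T=get_image("top")
L=coupler(np.array([.4405,.1985,.094]),np.radians(47.7))
p=np.array([.5534,-.246,.14]);b=np.array([.547,-.2005,.14]);y=(b-p)/np.linalg.norm(b-p);x=np.array([y[1],-y[0],0])
m=p+.033*y;print(m,np.degrees(np.arctan2(x[1],x[0])))
H=[np.array([p,b]),np.array([m-.02*x,m+.058*x]),np.array([m+.011*y+.01*x,m+.011*y-.01*x])]
overlay(S,L,(265,140,70,80),7,"pics/o1.png");overlay(T,L,(180,165,70,60),7,"pics/o2.png")
overlay(S,H,(140,210,70,60),7,"pics/o3.png");overlay(T,H,(335,100,70,80),7,"pics/o4.png")
a=[cv2.imread(f"pics/o{i}.png") for i in(1,2,3,4)]
cv2.imwrite("pics/oa.png",np.hstack([a[0][:420],a[1]])[:,:980][:, :800] if 0 else cv2.resize(np.hstack([a[0][:420],a[1]]),(800,343)))
cv2.imwrite("pics/ob.png",cv2.resize(np.hstack([a[2],a[3][:420]]),(800,343)))
q=get_state()["ee_rot"];print(R.from_quat(np.r_[q[1:],q[0]]).as_matrix().round(3))
E
```

```text
[ 0.54880349 -0.21332169  0.14      ] 8.006658267970726
[[-0.948 -0.     0.319]
 [-0.319  0.001 -0.948]
 [-0.    -1.    -0.001]]
```

View pics/oa.png

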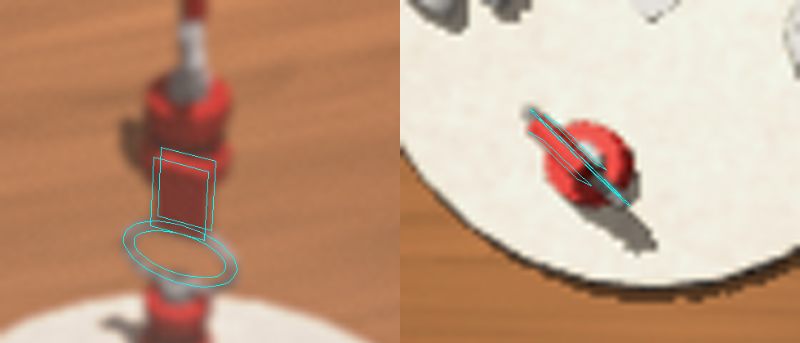

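View pics/ob.png

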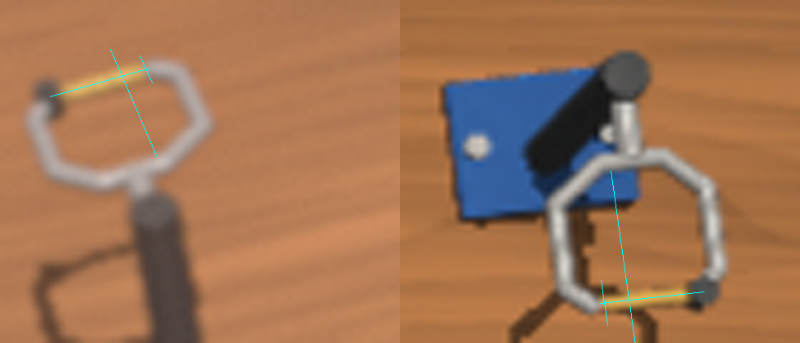

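```bash
cat >> h.py <<'E'
from scipy.spatial.transform import Rotation as Ro
def go(pos,zyaw):
    "shift(cm, tool axes) and turn (units of 8deg) to TCP pos, tool down with tool z at yaw deg"
    s=get_state();q=s["ee_rot"];M=Ro.from_quat(np.r_[q[1:],q[0]])
    a=np.radians(zyaw);z=np.array([np.cos(a),np.sin(a),0]);y=np.array([0,0,-1.]);x=np.cross(y,z)
    G=Ro.from_matrix(np.c_[x,y,z])
    print("shift cm",(M.inv().apply(np.array(pos)-s["position"])*100).round(2),"turn",(np.degrees((M.inv()*G).as_rotvec())/8).round(2),"pos",s["position"].round(4),"clock",s["clock"],"w",s["width"],"F",s["contact_force"].round(1))
E
python3 -c "
from h import *
go([.440,.1985,.21],-42.3)"
```

```text
shift cm [-48.03   2.14 -62.26] turn [ 0.   -3.64 -0.  ] pos [ 0.1835 -0.5448  0.231 ] clock 0.3 w 0.08548950791509786 F [0.1 0.4 0.9]
```

```bash
python3 -m jog '[0,-16,0.7,-20.7,0,-1.2,0, 0,-32,1.4,-41.4,0,-2.4,0, 0,-48,2.1,-62.3,0,-3.64,0, 0,-48,2.1,-62.3,0,-3.64,0, 0,-48,2.1,-62.3,0,-3.64,0, 0,-48,2.1,-62.3,0,-3.64,0, 0,-48,2.1,-62.3,0,-3.64,0, 0,-48,2.1,-62.3,0,-3.64,0, 0,-48,2.1,-62.3,0,-3.64,0, 0,-48,2.1,-62.3,0,-3.64,0, 0,-48,2.1,-62.3,0,-3.64,0, 0,-48,2.1,-62.3,0,-3.64,0]' 40; python3 -c "
from h import *
go([.440,.1985,.21],-42.3)"
```

```text
clock: 1.8
position: [0.4281, 0.1661, 0.2115]
ee_rot: [-0.287, 0.286, -0.646, 0.647]
contact_force: [0.1, -0.1, 0.5]
width: 0.0856
shift cm [-3.2   0.15 -1.3 ] turn [-0.01  0.01 -0.  ] pos [0.4281 0.1661 0.2115] clock 1.8 w 0.08558549010263357 F [ 0.1 -0.1  0.5]
```

```bash
python3 -m jog '[0,0,0,0,0,0,0,0,0,0,0,0,0,0]'; python3 -c "
from h import *
go([.440,.1985,.21],-42.3)
S=get_image('scene');T=get_image('top')
L=coupler(np.array([.440,.199,.094]),np.radians(47.7))
overlay(S,L,(240,110,110,110),5,'pics/p1.png');overlay(T,L,(160,145,110,90),5,'pics/p2.png')
"
```

```text
clock: 2.05
position: [0.427, 0.1636, 0.2109]
ee_rot: [-0.286, 0.287, -0.646, 0.647]
contact_force: [0.8, 0.2, -0.1]
width: 0.0853
shift cm [-3.46  0.09 -1.38] turn [0.   0.01 0.01] pos [0.427  0.1636 0.2109] clock 2.05 w 0.08534524129654593 F [ 0.8  0.2 -0.1]
```

View pics/p1.png

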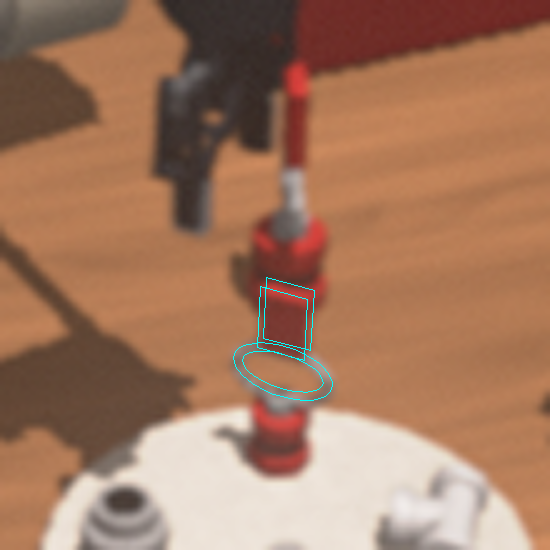

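View pics/p2.png

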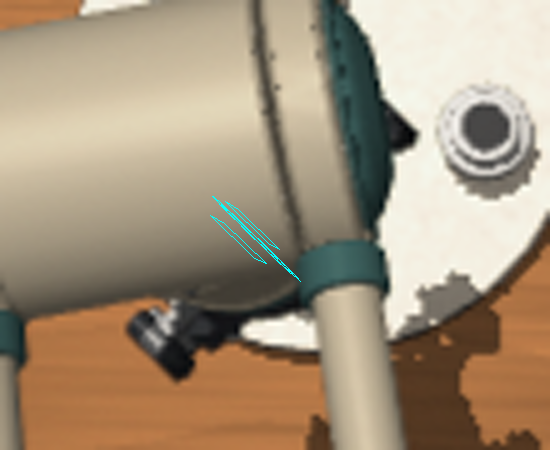

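```bash
python3 -m jog '[0,-3.46,0.3,-1.38,0,0,0,0,-3.46,0.3,-1.38,0,0,0,0,-3.46,0.3,-1.38,0,0,0]'; python3 -c "
from h import *
go([.440,.1985,.116],-42.3)
S=get_image('scene')
overlay(S,[],(240,110,110,110),5,'pics/q1.png')
"
```

```text
clock: 2.52
position: [0.4403, 0.1972, 0.2083]
ee_rot: [-0.285, 0.286, -0.647, 0.647]
contact_force: [0.1, -0.8, -0.4]
width: 0.0852
shift cm [-0.08  9.23 -0.11] turn [-0.   -0.01  0.01] pos [0.4403 0.1972 0.2083] clock 2.525 w 0.08524892087345945 F [ 0.1 -0.8 -0.4]
```

View pics/q1.png

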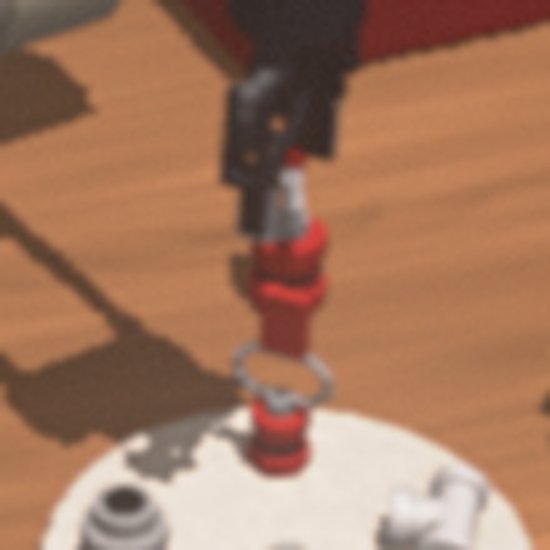

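```bash
python3 -m jog '[0,-0.1,5,-0.1,0,0,0,0,-0.1,8,-0.1,0,0,0,0,-0.1,9.2,-0.1,0,0,0,0,-0.1,9.2,-0.1,0,0,0,0,-0.1,9.2,-0.1,0,0,0]'; python3 -c "
from h import *
go([.440,.1985,.116],-42.3)
S=get_image('scene')
overlay(S,[],(240,110,110,110),5,'pics/q2.png')
"
```

```text
clock: 3.2
position: [0.4417, 0.2003, 0.1175]
ee_rot: [-0.287, 0.285, -0.647, 0.647]
contact_force: [-0.1, 0.1, 0.4]
width: 0.0857
shift cm [ 0.25  0.15 -0.01] turn [-0.01  0.   -0.02] pos [0.4417 0.2003 0.1175] clock 3.2 w 0.08571255834432216 F [-0.1  0.1  0.4]
```

View pics/q2.png

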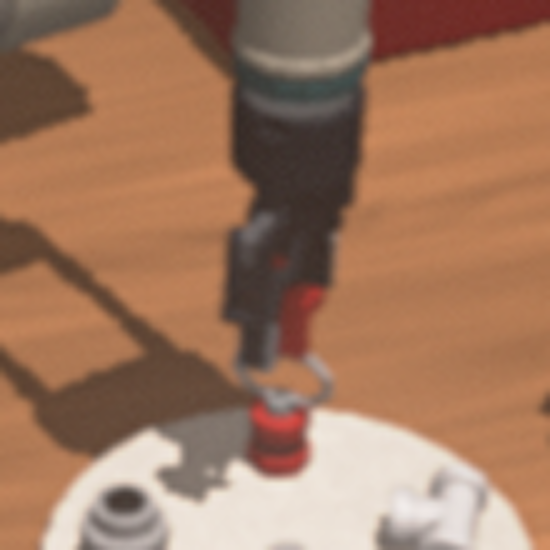

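```bash
python3 -m jog '[150,0,0,0,0,0,0,180,0,0,0,0,0,0,200,0,0,0,0,0,0,255,0,0,0,0,0,0,255,0,0,0,0,0,0,255,0,0,0,0,0,0]' 80; python3 -c "
from h import *
go([.440,.1985,.116],-42.3)
S=get_image('scene')
overlay(S,[],(240,110,110,110),5,'pics/q3.png')
"
```

```text
clock: 4.0
position: [0.4407, 0.2002, 0.1163]
ee_rot: [-0.286, 0.286, -0.647, 0.647]
contact_force: [0.2, -1.0, 0.6]
width: 0.009
shift cm [0.17 0.03 0.06] turn [-0.  0.  0.] pos [0.4407 0.2002 0.1163] clock 4.0 w 0.00902358997383583 F [ 0.2 -1.   0.6]
```

View pics/q3.png

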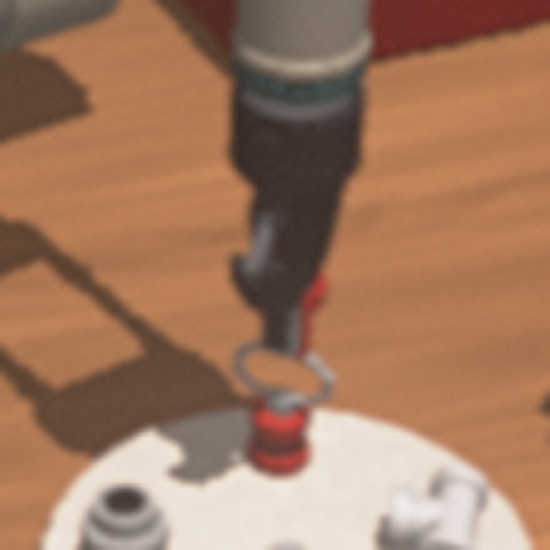

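```bash
python3 -m jog '[255,0,-1,0,0,0,0,255,0,-4,0,0,0,0,255,0,-9,0,0,0,0,255,0,-12,0,0,0,0,255,0,-12,0,0,0,0,255,0,-12,0,0,0,0]'; python3 -c "
from h import *
go([.440,.1985,.236],-42.3)
s=get_state();p=s['position']
S=get_image('scene');T=get_image('top')
L=coupler(p+[0,0,-.022],np.radians(47.7))
overlay(S,L,(240,70,110,110),5,'pics/r1.png')
overlay(S,[],(240,70,110,110),5,'pics/r2.png')
cv2.imwrite('pics/r.png',cv2.resize(np.hstack([cv2.imread('pics/r1.png'),cv2.imread('pics/r2.png')]),(800,400)))
"
```

```text
clock: 4.8
position: [0.4398, 0.2, 0.2353]
ee_rot: [0.285, -0.287, 0.647, -0.647]
contact_force: [-0.4, 0.6, -1.6]
width: 0.0096
shift cm [ 0.09 -0.07  0.12] turn [0.01 0.   0.01] pos [0.4398 0.2    0.2353] clock 4.8 w 0.009577940744688694 F [-0.4  0.6 -1.6]
```

View pics/r.png

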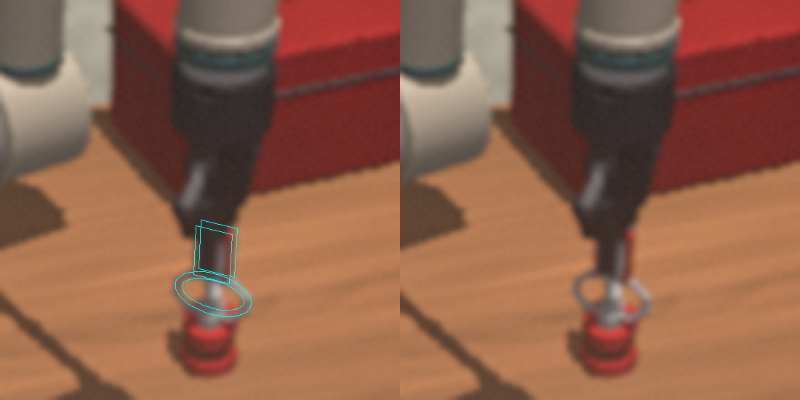

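```bash
python3 -c "
from h import *
m=np.array([.5488,-.2133,.14]);a=np.radians(8);x=np.array([np.cos(a),np.sin(a),0])
go(m-.08*x+[0,0,.09],-82)
"
```

```text
shift cm [29.38  0.5  30.77] turn [0.   4.97 0.02] pos [0.4395 0.1999 0.2347] clock 4.9 w 0.009008660446799937 F [-0.9 -0.1 -2.1]
```

```bash
python3 -m jog '[255,2.5,0,2.6,0,0.4,0,255,7,0,7.4,0,1.2,0,255,11,0,11.6,0,1.9,0,255,15,0,15.7,0,2.5,0,255,19,0,20,0,3.2,0,255,23,0,24.1,0,3.9,0,255,27,0.3,28.3,0,4.6,0,255,29.4,0.5,30.8,0,4.97,0,255,29.4,0.5,30.8,0,4.97,0,255,29.4,0.5,30.8,0,4.97,0,255,29.4,0.5,30.8,0,4.97,0]'; python3 -c "
from h import *
m=np.array([.5488,-.2133,.14]);a=np.radians(8);x=np.array([np.cos(a),np.sin(a),0])
go(m-.062*x+[0,0,.022],-82)
"
```

```text
clock: 6.28
position: [0.4705, -0.2233, 0.2309]
ee_rot: [0.049, -0.05, 0.706, -0.705]
contact_force: [-0.0, -0.8, -1.3]
width: 0.009
shift cm [-1.7   6.89  0.11] turn [0.01 0.01 0.  ] pos [ 0.4705 -0.2233  0.2309] clock 6.275 w 0.009047004882592122 F [-0.  -0.8 -1.3]
```

```bash
python3 -m jog '[255,-0.9,3.5,0.1,0,0,0,255,-1.7,6.9,0.1,0,0,0,255,-1.7,6.9,0.1,0,0,0,255,-1.7,6.9,0.1,0,0,0]'; python3 -c "
from h import *
m=np.array([.5488,-.2133,.14]);a=np.radians(8);x=np.array([np.cos(a),np.sin(a),0]);y=np.array([-x[1],x[0],0])
go(m-.062*x+[0,0,.022],-82)
p=get_state()['position']
S=get_image('scene');T=get_image('top')
L=coupler(p+[0,0,-.022],a)+[np.array([m-.033*y,m+.011*y]),np.array([m-.02*x,m+.03*x])]
overlay(S,L,(110,170,100,110),5,'pics/s1.png')
overlay(S,[],(110,170,100,110),5,'pics/s2.png')
overlay(T,L,(320,90,110,110),5,'pics/s3.png')
cv2.imwrite('pics/s.png',cv2.resize(np.hstack([cv2.imread('pics/s1.png'),cv2.imread('pics/s2.png')]),(800,440)))
"
```

```text
clock: 6.78
position: [0.4883, -0.2229, 0.1635]
ee_rot: [-0.05, 0.049, -0.705, 0.706]
contact_force: [0.7, 0.2, -1.5]
width: 0.0092
shift cm [ 0.07  0.15 -0.11] turn [-0.01  0.   -0.01] pos [ 0.4883 -0.2229  0.1635] clock 6.775 w 0.009213716704501839 F [ 0.7  0.2 -1.5]
```

View pics/s.png

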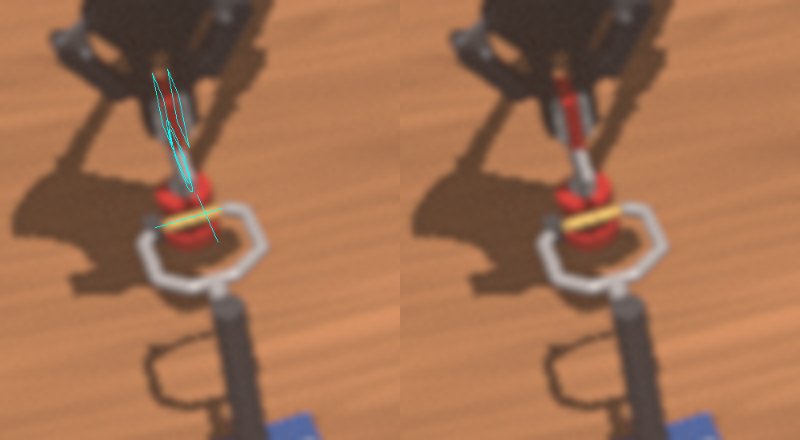

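View pics/s3.png

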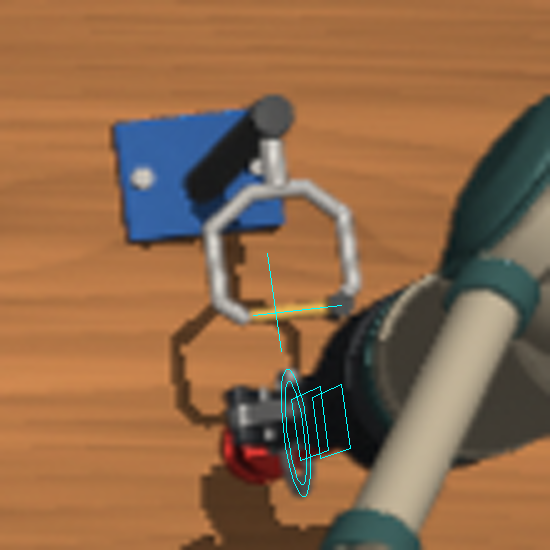

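```bash
python3 -m jog '[255,-1,0.1,-0.1,0,0,0,255,-2,0.1,-0.1,0,0,0,255,-3,0.1,-0.1,0,0,0,255,-4,0.1,-0.1,0,0,0,255,-4.5,0.1,-0.1,0,0,0,255,-4.5,0.1,-0.1,0,0,0]'; python3 -c "
from h import *
m=np.array([.5488,-.2133,.14]);a=np.radians(8);x=np.array([np.cos(a),np.sin(a),0]);y=np.array([-x[1],x[0],0])
go(m+.019*x+[0,0,.022],-82)
p=get_state()['position'];print((p-m)@x,(p-m)@y)
S=get_image('scene');T=get_image('top')
L=coupler(p+[0,0,-.022],a)
overlay(S,L,(110,170,100,110),5,'pics/t1.png')
overlay(S,[],(110,170,100,110),5,'pics/t2.png')
overlay(T,[],(320,90,110,110),5,'pics/t3.png')
cv2.imwrite('pics/t.png',cv2.resize(np.hstack([cv2.imread('pics/t1.png'),cv2.imread('pics/t2.png')]),(800,440)))
"
```

```text
clock: 7.62
position: [0.5323, -0.2153, 0.1608]
ee_rot: [0.049, -0.05, 0.706, -0.705]
contact_force: [-0.5, 1.0, -1.6]
width: 0.009
shift cm [-3.57 -0.12  0.04] turn [ 0.01 -0.    0.01] pos [ 0.5323 -0.2153  0.1608] clock 7.625 w 0.008971952595695975 F [-0.5  1.  -1.6]
-0.016653372633377236 0.000364934238276115
```

View pics/t.png

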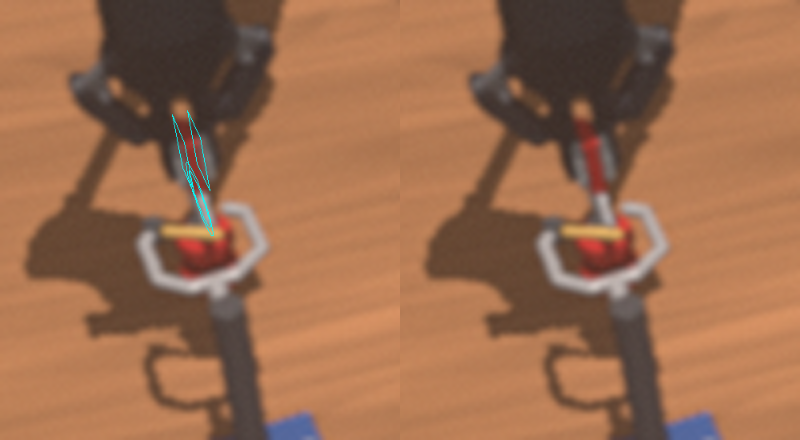

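View pics/t3.png

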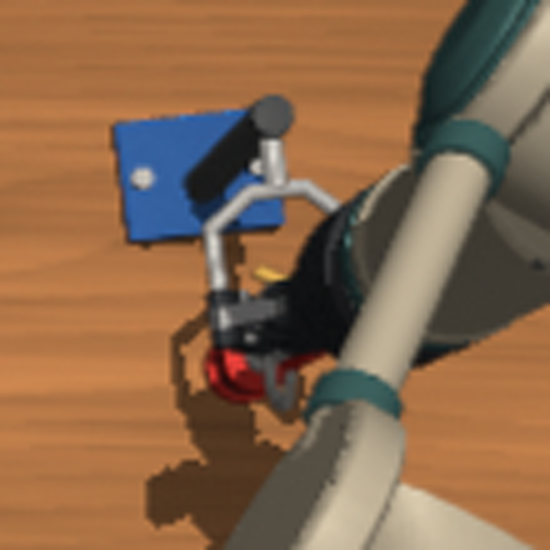

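```bash
python3 -m jog '[255,-0.9,-0.1,0,0,0,0,255,-1.8,-0.1,0,0,0,0,255,-2.7,-0.1,0,0,0,0,255,-3.3,-0.1,0,0,0,0,255,-3.6,-0.1,0,0,0,0,255,-3.6,-0.1,0,0,0,0,255,-3.6,-0.1,0,0,0,0]'; python3 -c "
from h import *
m=np.array([.5488,-.2133,.14]);a=np.radians(8);x=np.array([np.cos(a),np.sin(a),0]);y=np.array([-x[1],x[0],0])
go(m+.019*x+[0,0,.022],-82)
p=get_state()['position'];print((p-m)@x,(p-m)@y)
S=get_image('scene');T=get_image('top')
L=coupler(p+[0,0,-.022],a)
overlay(S,L,(110,170,100,110),5,'pics/u1.png')
overlay(S,[],(110,170,100,110),5,'pics/u2.png')
overlay(T,[],(320,90,110,110),5,'pics/u3.png')
cv2.imwrite('pics/u.png',cv2.resize(np.hstack([cv2.imread('pics/u1.png'),cv2.imread('pics/u2.png')]),(800,440)))
"
```

```text
clock: 8.6
position: [0.5676, -0.211, 0.1623]
ee_rot: [-0.049, 0.049, -0.705, 0.705]
contact_force: [-0.0, -0.3, -0.9]
width: 0.0088
shift cm [-0.    0.03 -0.03] turn [-0. -0.  0.] pos [ 0.5676 -0.211   0.1623] clock 8.6 w 0.008767271043750075 F [-0.  -0.3 -0.9]
0.018990432737838032 -0.0003050703515177597
```

View pics/u.png

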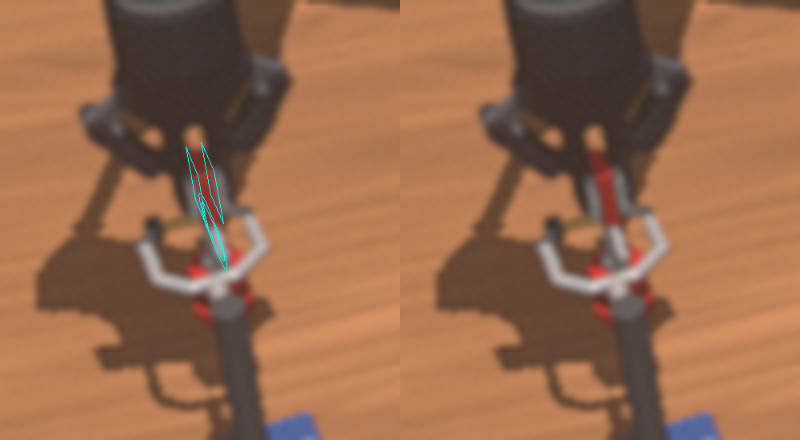

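View pics/u3.png

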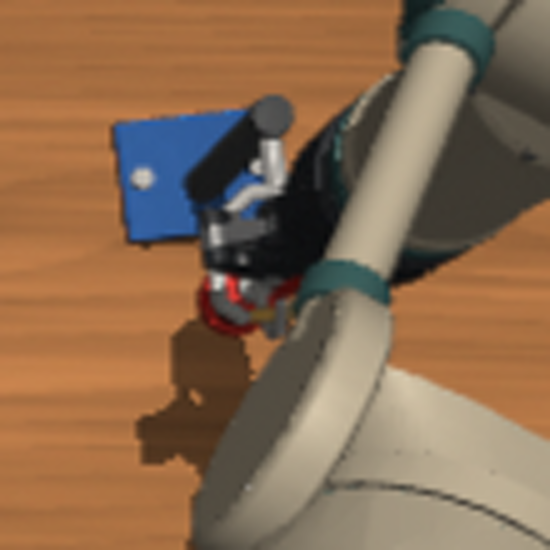

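```bash
python3 -m jog '[255,0.7,0,0,0,0,0,255,1.4,0,0,0,0,0,255,1.9,0,0,0,0,0,255,1.9,0.4,0,0,0,0,255,1.9,0.8,0,0,0,0,255,1.9,0.8,0,0,0,0,255,1.9,0.8,0,0,0,0]'; python3 -c "
from h import *
m=np.array([.5488,-.2133,.14]);a=np.radians(8);x=np.array([np.cos(a),np.sin(a),0]);y=np.array([-x[1],x[0],0])
go(m+[0,0,.012],-82)
p=get_state()['position'];print((p-m)@x,(p-m)@y)
S=get_image('scene');T=get_image('top')
L=coupler(p+[0,0,-.022],a)
overlay(S,L,(110,170,100,110),5,'pics/v1.png')
overlay(S,[],(110,170,100,110),5,'pics/v2.png')
cv2.imwrite('pics/v.png',cv2.resize(np.hstack([cv2.imread('pics/v1.png'),cv2.imread('pics/v2.png')]),(800,440)))
"
```

```text
clock: 9.57
position: [0.5492, -0.2136, 0.1541]
ee_rot: [-0.049, 0.049, -0.705, 0.705]
contact_force: [-0.1, -0.0, -1.5]
width: 0.0089
shift cm [ 0.04  0.21 -0.03] turn [-0. -0.  0.] pos [ 0.5492 -0.2136  0.1541] clock 9.575 w 0.008876722488031112 F [-0.1 -0.  -1.5]
0.00037090835435157167 -0.00033362885196163935
```

View pics/v.png

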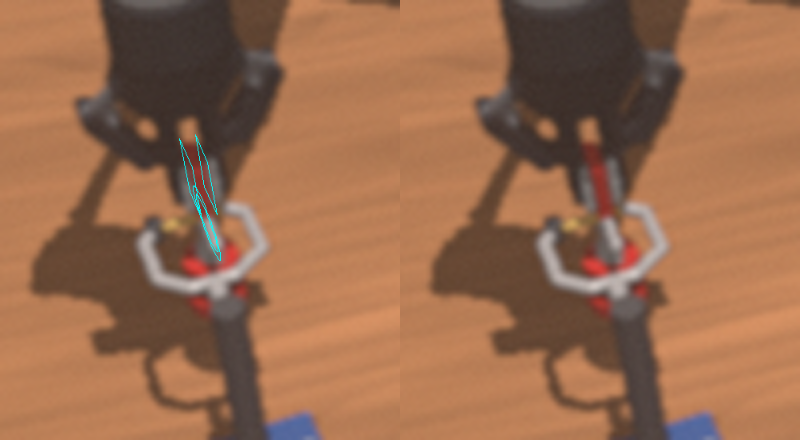

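```bash
python3 -m jog '[255,0,0.1,0,0,0,0,255,0,0.1,0,0,0,0]'; python3 -m jog '[255,0,0.1,0,0,0,0,255,0,0.1,0,0,0,0]';python3 -m jog '[255,0,0.1,0,0,0,0,255,0,0.1,0,0,0,0]'
```

```text
clock: 9.93
position: [0.549, -0.2135, 0.1532]
ee_rot: [-0.049, 0.049, -0.705, 0.705]
contact_force: [-0.5, -0.7, -1.7]
width: 0.009
clock: 10.18
position: [0.5492, -0.2136, 0.1526]
ee_rot: [-0.049, 0.049, -0.705, 0.706]
contact_force: [-0.0, -0.2, 1.1]
width: 0.0089
clock: 10.42
position: [0.5493, -0.2137, 0.1522]
ee_rot: [-0.049, 0.049, -0.705, 0.706]
contact_force: [-1.3, 0.0, 5.6]
width: 0.0094
```

```bash
python3 -m jog '[255,0,-0.08,0,0,0,0,255,0,-0.08,0,0,0,0]'; python3 -m jog '[225,0,0,0,0,0,0,210,0,0,0,0,0,0,190,0,0,0,0,0,0,160,0,0,0,0,0,0,130,0,0,0,0,0,0,130,0,0,0,0,0,0]' 20; python3 -c "
from h import *
S=get_image('scene')
overlay(S,[],(110,150,100,110),5,'pics/w2.png')
"
```

```text
clock: 10.68
position: [0.5491, -0.2137, 0.1523]
ee_rot: [-0.049, 0.049, -0.705, 0.706]
contact_force: [-0.3, -0.2, 3.7]
width: 0.0092
clock: 11.42
position: [0.549, -0.2136, 0.1521]
ee_rot: [-0.049, 0.049, -0.705, 0.705]
contact_force: [-0.8, -0.2, -0.1]
width: 0.0418
```

View pics/w2.png

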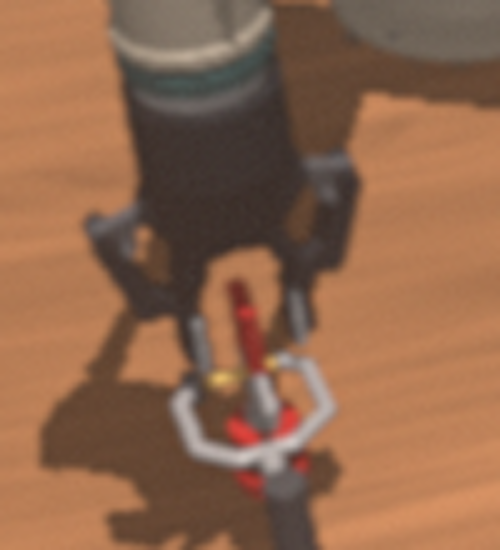

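Released; the coupler hangs upright with the tab midway between the fingers. Withdraw straight up.

```bash
python3 -m jog '[130,0,-0.5,0,0,0,0,130,0,-1.5,0,0,0,0,130,0,-3,0,0,0,0,130,0,-5,0,0,0,0,130,0,-8,0,0,0,0,130,0,-12,0,0,0,0,130,0,-15,0,0,0,0,130,4,-15,0,0,0,0,130,10,-15,0,0,0,0,130,14,-15,0,0,0,0,130,14,-15,0,0,0,0,130,14,-15,0,0,0,0]'; python3 -c "
from h import *
S=get_image('scene');T=get_image('top')
overlay(S,[],(110,170,100,110),5,'pics/x2.png')
overlay(T,[],(320,90,110,110),5,'pics/x3.png')
cv2.imwrite('pics/x.png',cv2.resize(np.hstack([cv2.imread('pics/x2.png'),cv2.imread('pics/x3.png')]),(800,420)))
"
```

```text
clock: 12.98
position: [0.411, -0.2332, 0.3032]
ee_rot: [-0.05, 0.048, -0.705, 0.706]
contact_force: [-0.1, 0.1, 0.4]
width: 0.0418
```

View pics/x.png

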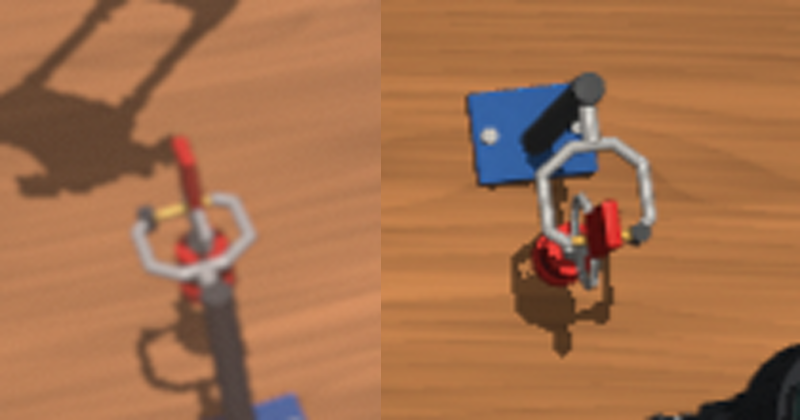

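```bash
python3 -m jog '[130,0,0,0,0,0,0,130,0,0,0,0,0,0,130,0,0,0,0,0,0,130,0,0,0,0,0,0,130,0,0,0,0,0,0,130,0,0,0,0,0,0,130,0,0,0,0,0,0,130,0,0,0,0,0,0,130,0,0,0,0,0,0,130,0,0,0,0,0,0,130,0,0,0,0,0,0,130,0,0,0,0,0,0]'; python3 -c "
from h import *
S=get_image('scene');T=get_image('top')
overlay(S,[],(110,170,100,110),5,'pics/y2.png')
overlay(T,[],(320,90,110,110),5,'pics/y3.png')
cv2.imwrite('pics/y.png',cv2.resize(np.hstack([cv2.imread('pics/y2.png'),cv2.imread('pics/y3.png')]),(800,420)))
"
```

```text
clock: 14.58
position: [0.4104, -0.233, 0.3021]
ee_rot: [-0.049, 0.049, -0.705, 0.705]
contact_force: [0.7, -0.1, -0.6]
width: 0.0418
```

View pics/y.png

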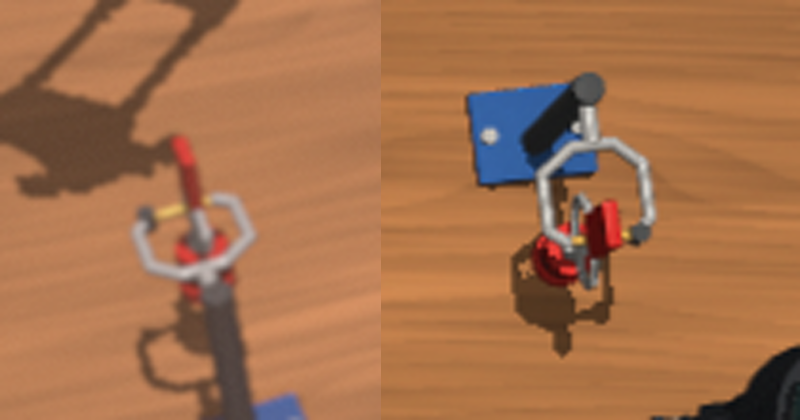

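The picture hasn't changed after 1.6 s: the tab is upright at about (185,165) in the scene half, and the brass gate runs straight and closed through the eye in both views.

```bash
python3 -c "
from rig import sign_off
print(sign_off())"
```

```text
the job is handed in; nothing more can be done
None
```

The red coupler is hanging in the closed snap hook, and I handed the job in at about 14.7 s.

- **What I did:** I gripped the coupler from the turntable by its tab and turned its eye in line with the hook. I pushed the eye level through the gate until its centre was 19 mm past `hook_mouth`, less than 1 mm off line in y. Then I brought it back over the gate, lowered it until its upper bar rested there, let go and moved the arm clear.
- **Last checks:** Both cameras show the gate straight and closed through the eye. The coupler hung upright and had not moved in a second look 1.6 s later. The robot was touching nothing, with wrist force readings within noise.
- **Less exact points:** When I lowered the eye onto the gate, the wrist briefly read about 5.6 N, and about 3.7 N when I let go, so it pressed slightly harder than its own weight. I had no direct gate angle reading, so "closed" rests on the images. Positions are only as good as the 2 mm camera calibration.

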